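# Reset the locked depth stop to its marker

### The job

Set the depth stop of the drilling jig: loosen the jam nut by pushing its lever round, crank the adjuster screw until the top of the stop plate is level with the top of the marker plate beside it, then push the lever back until the nut is fully tight again. Leave the marker where it is set and do not disturb the jar and the paint pot standing behind.

Things in the scene. Friction and masses are not known exactly. Their poses are not given: they have to be found in the camera images.
- stop_unit: The depth stop unit, bolted down: a dark steel base plate 130 x 215 x 12 mm carrying a grey bracket 88 mm high. Origin on the table surface directly under the vertical screw axis; z up. In its frame the jam nut's lever lies on the -x, -y side, the stop plate and the marker plate on the +y side, the bracket's pillar at +x (24 to 58 mm from the axis).
- jam_nut (a joint): Turn of the jam nut (hexagon steel nut on top of the bracket) about the vertical screw axis, rad. 0 = fully tight (hard stop), grows counter-clockwise seen from above, to 1.2 = fully loose (hard stop). It stays where it is left; it needs about 0.25 to 0.5 N m (3 to 5 N at the peg). The screw is clamped while the nut is tight and turns freely beyond 0.4 rad.
- nut_peg (a point): On the upright steel peg at the end of the jam nut's lever, 125 mm above the table, 95 mm from the screw axis. The peg is 12 mm thick and stands from the lever (rod 9 mm thick, centre 94 mm above the table) up to a round black tip 17 mm across, top at 152 mm. Tight, it lies at -150 degrees (from the unit's x axis, counter-clockwise positive); loosening swings it counter-clockwise to about -81 degrees.
- crank_knob (a point): Middle of the upright black knob of the crank on top of the adjuster screw: 17 mm thick, 38 mm tall, 45 mm from the screw axis; about 150 mm above the table at the start. The crank arm lies under the knob. Pushed round clockwise from above it lowers the stop, counter-clockwise raises it, 16 mm per turn (the crank rises and falls too). It needs about 1.5 N at the knob, and stays where it is left.
- stop_plate (a point): Centre of the top of the stop plate, a flat steel plate 34 x 30 x 6 mm, 85 mm from the screw axis on the unit's +y side, moved straight up and down by the screw, without turning. At the start it is 4 to 12 mm higher than the marker plate. The adjuster can lower it past the marker, so stop in time or crank back.
- marker_plate (a point): Centre of the top of the marker plate, an aluminium plate 34 x 26 x 6 mm next to the stop plate, 118 mm from the screw axis on the unit's +y side, clamped on an upright graduated bar. Its height, 59 to 65 mm above the table, is the wanted height of the stop plate's top.
- varnish_jar_mid (a point): Centre, half-way up, of a loose white plastic jar with black lid, 62 mm across and 68 mm tall, standing on the table behind the unit to the right; not to be disturbed.
- sample_pot_mid (a point): Centre, half-way up, of a loose small paint pot, 53 mm across and 58 mm tall, standing on the table behind the unit to the left; not to be disturbed.

How it is judged:
By the outcome, as a careful person would: the job done as asked, in the order asked, and still so for the second after the job is handed in, with the robot touching nothing.
It also fails if it takes over 64 s, if anything falls off the work surface, if the arm or the gripper's body presses on something with over 40 N, if the wrist force passes 120 N, or if a joint passes its speed limit or range.

### The arm

A 6-joint arm with a two-finger parallel gripper is mounted at the origin on a cart in front of the work surface, level with it; the furniture and walls round the work are solid. World frame = base frame: x ahead of the robot, y to its left, z up, the work surface at z = 0. Lengths are in m, angles in rad, forces in N, time in s.
With the tool pointing down it reaches from about 0.3 to 0.875 m from the base axis. Payload 6.4 kg.
Tool frame: the origin (TCP) lies between the finger pads; the fingertips stand 8 mm ahead of it and the grasp point (between the pads) lies 11 mm behind it (ctrl.finger_overhang is the distance from the TCP to the fingertips, in m); z points along the fingers, y is the line along which they close (so a half turn about z gives the same grasp; the last joint's range is limited). The gripper opens to 85 mm and grips with 20 to 120 N. Pads are 22 mm wide; open, the fingers measure 114 mm over their backs; the gripper's body (76 mm by 85 mm) begins 54 mm behind the grasp point. The pads swing forward as they close: fully open they stand 13 mm farther back than shut.
Start: joints at [1.058, 0.181, 1.607, -0, 1.354, -0.206], TCP at [0.174, 0.548, 0.239] pointing down, gripper open.
Joint ranges: [-2.99, 2.99], [-0.89, 2.07], [0.3, 2.58], [-1.14, 4.28], [0, 2.63], [-3.12, 3.12]. Speed limits (rad/s): [2.57, 2.57, 3.01, 3.14, 3.14, 3.14].

### API

Orientations are given as a unit quaternion [w, x, y, z].
In Python, from bench import ctrl, camera gives the robot as it stands.
- The arm moves only by the shell command python3 -m pendant 'ROWS' [OPENING]. ROWS is JSON, a list of rows, each a list of 6 numbers: the shift along the world's x, y, z normalised to -1 to 1, where 1 is 200 mm, then the turn, a rotation vector about the world's x, y, z normalised to -1 to 1, where 1 is pi/2 rad. In form: [[dx, dy, dz, rx, ry, rz], ...]. A call has exactly 10 rows; each row shifts and turns the commanded pose from where the row before left it; what a row does not reach is not made up. A row lasts 1/8 s, in which the tool goes at most 62.5 mm and 10.7 degrees, less where a joint would pass 70% of its speed; a pose out of reach is approached as far as the arm can. A call with a number of a shift or a turn outside -1 to 1 is refused whole. A call with a gripper value outside its range is refused whole. OPENING is the opening, from -1 (shut) to 1 (fully open), set as the call begins (- or left out, the last holds). The fingers move at their own pace and stop on an object; the grip force is fixed at half the most. Time passes only in rows, so rows that do not move let the fingers close, or fill a call up. It gives the time, the measured TCP pose, the force, the opening and the grip force at its end, in the units of the state.
- ctrl.get_obs(): the state, without advancing time (a new reading comes with each control period).
- camera(name): name is "side" or "top" or "wrist"; returns a dict with "color" (420x560x3 uint8, blue, green, red), "fx", "fy", "cx", "cy" (pixels), "distortion" ([k1, k2, p1, p2, k3] as OpenCV has them; the pictures are not rectified), "xyz" and "rotation" of the camera in the world; the wrist camera has in their place "hand_eye" (4x4, takes a point from camera to tool coordinates, whose origin is the TCP and whose axes are the flange's). Camera axes: x right, y down, z forward; pixel columns grow to the right and rows downward; lengths in m; the calibration is good to about 2 mm. A picture is of the moment at which its call begins: read the wrist's pose just before it. There is no depth.
- ctrl.hand_in(): hands the job in; it is judged then, once.
The state is a dict: "time_s": time; "q": joint angles; "dq": joint speeds; "joint_efforts": joint torques, N m; "eef_pos": TCP position; "eef_rot": TCP orientation; "wrist_force": force on the tool from outside, world axes, zero at the start; "torque": the same for the moment, N m; "opening": opening from 0.0 (shut) to 1.0 (fully open); "grasp_force": force on a finger pad.
Only numpy, scipy, OpenCV 4.12 (cv2) and the standard library are available. Lean on these libraries where they do the work, as an engineer would, in place of code of your own. Each camera call takes 0.05 s, during which the arm holds its last target. There are 200 camera calls.

## Working session

There is one attempt and no reset: what is moved stays moved. The work goes in short steps, Python scripts to look and compute and a shell command to move; the robot and the scene stay as the last step left them, time stands still between calls to the robot, and variables do not carry over. Pictures are saved under pics/ and viewed, at most 10 in all, crops included, and the job is handed in when it is done.

```bash
mkdir -p pics
cat > h.py <<'E'
import numpy as np, cv2
from bench import ctrl, camera
from scipy.spatial.transform import Rotation as R
def K(c): return np.array([[c["fx"],0,c["cx"]],[0,c["fy"],c["cy"]],[0,0,1.]])
def pose(c,obs=None):
    if "hand_eye" in c:
        H=np.array(c["hand_eye"]); q=obs["eef_rot"]; r=R.from_quat([q[1],q[2],q[3],q[0]]).as_matrix()
        return np.array(obs["eef_pos"])+r@H[:3,3], r@H[:3,:3]
    return np.array(c["xyz"]),np.array(c["rotation"]).reshape(3,3) if np.size(c["rotation"])==9 else R.from_quat(np.roll(c["rotation"],-1)).as_matrix()
def ray(c,uv,obs=None):
    o,r=pose(c,obs); p=cv2.undistortPoints(np.array([[uv]],float),K(c),np.array(c["distortion"],float))[0,0]
    d=r@np.array([p[0],p[1],1]); return o,d/np.linalg.norm(d)
def onz(c,uv,z,obs=None):
    o,d=ray(c,uv,obs); return o+d*(z-o[2])/d[2]
def two(c1,u1,c2,u2,o1=None,o2=None):
    a,d=ray(c1,u1,o1); b,e=ray(c2,u2,o2)
    s=np.linalg.lstsq(np.c_[d,-e],b-a,rcond=None)[0]; p=a+d*s[0]; q=b+e*s[1]
    return (p+q)/2,np.linalg.norm(p-q)
def proj(c,P,obs=None):
    o,r=pose(c,obs); p=(np.atleast_2d(P)-o)@r
    return cv2.projectPoints(p,np.zeros(3),np.zeros(3),K(c),np.array(c["distortion"],float))[0][:,0]
E
cat > s.py <<'E'
from h import *; import pickle
o=ctrl.get_obs(); d={}
for n in ["side","top","wrist"]:
    c=camera(n); d[n]=c; cv2.imwrite(f"pics/{n}0.png",c["color"]); print(n,{k:np.round(v,3).tolist() for k,v in c.items() if k!="color"})
d["obs"]=o; pickle.dump(d,open("d0.pkl","wb")); print(o)
E
python3 s.py; python3 -c "
import cv2,numpy as np
cv2.imwrite('pics/a0.png',cv2.imread('pics/side0.png'))"
```

```text
side {'fx': 499.796, 'fy': 499.796, 'cx': 272.292, 'cy': 211.648, 'distortion': [-0.035, 0.0, 0.0, 0.0, 0.0], 'xyz': [0.377, 0.737, 0.741], 'rotation': [0.07, -0.137, 0.896, -0.417]}
top {'fx': 529.32, 'fy': 529.32, 'cx': 272.374, 'cy': 213.98, 'distortion': [0.015, 0.0, 0.0, 0.0, 0.0], 'xyz': [0.402, 0.06, 1.172], 'rotation': [0.057, -0.7, 0.708, -0.07]}
wrist {'fx': 294.855, 'fy': 294.855, 'cx': 283.784, 'cy': 205.478, 'distortion': [-0.043, 0.0, 0.0, 0.0, 0.0], 'hand_eye': [[-0.001, -0.951, -0.309, 0.079], [1.0, -0.001, -0.001, -0.001], [0.001, -0.309, 0.951, -0.134], [0.0, 0.0, 0.0, 1.0]]}
{'time_s': 0.0, 'q': array([ 1.05768586e+00,  1.81547138e-01,  1.60795901e+00, -9.15626703e-06,
        1.35379143e+00, -2.06275711e-01]), 'dq': array([ 8.51896424e-04, -2.89293665e-04,  1.93778354e-03,  1.66691614e-05,
        8.37609499e-04, -1.88153407e-04]), 'joint_efforts': array([ 9.75542862e-04, -4.44858885e+01, -3.51342416e+01, -6.05527498e-05,
        8.91164644e-03, -1.69220652e-05]), 'eef_pos': array([0.17339001, 0.54769631, 0.23840438]), 'eef_rot': array([-2.95871410e-04,  1.52815225e-01,  9.88254411e-01, -7.99481297e-04]), 'wrist_force': array([-0.20757462,  0.29627123, -0.43196519]), 'torque': array([0.00321456, 0.02736589, 0.03317717]), 'grasp_force': 0.0, 'opening': 1.001593905129586}
```

View pics/side0.png

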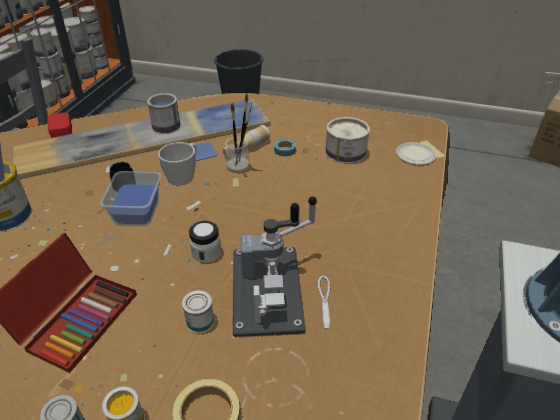

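View pics/top0.png

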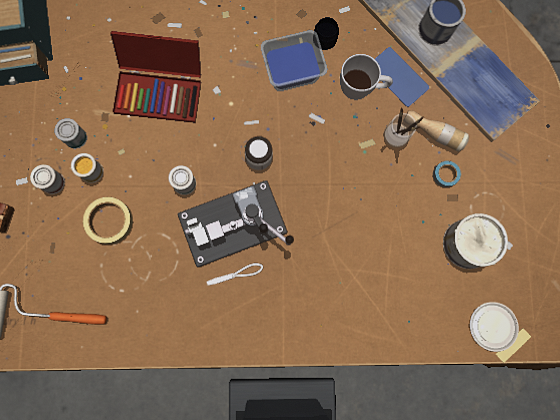

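The side view shows the unit at about (267,290), with the knob and peg tips at (295,208) and (312,201). In the top view it is at (233,225), with the jar at (259,150) and the pot at (181,178). I'll zoom in on both.

Run:
```python
import cv2,numpy as np
a=cv2.imread('pics/side0.png')[190:340,225:335]; b=cv2.imread('pics/top0.png')[175:275,170:300]
A=cv2.resize(a,None,fx=4,fy=4,interpolation=cv2.INTER_CUBIC)
B=cv2.resize(b,None,fx=2.7,fy=2.7,interpolation=cv2.INTER_CUBIC)
I=np.zeros((600,800,3),np.uint8); I[:A.shape[0],:A.shape[1]]=A; I[:B.shape[0],445:445+B.shape[1]]=B
cv2.imwrite('pics/z0.png',I)
```

```text
(no output)
```

View pics/z0.png

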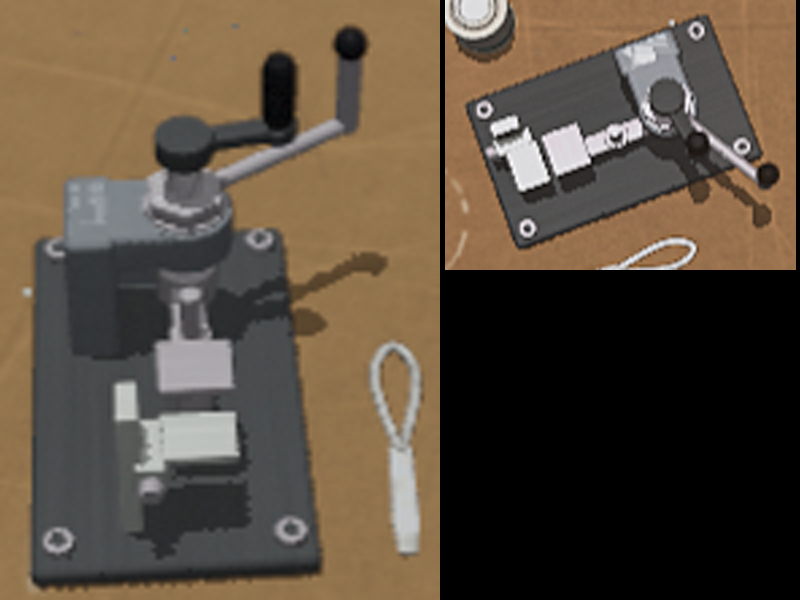

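Run:
```python
from h import *; import pickle
d=pickle.load(open('d0.pkl','rb')); s,t=d['side'],d['top']
S=lambda x,y:(225+x/4,190+y/4); T=lambda x,y:(170+(x-445)/2.7,175+y/2.7)
for n,a,b in [("peg",(350,42),(768,174)),("hub",(185,130),(667,97)),("knobtop",(279,60),(698,142)),("stop",(194,364),(567,149)),("mark",(201,436),(529,166))]:
    p,e=two(s,S(*a),t,T(*b)); print(n,p.round(4),e.round(4))
B=np.array([onz(t,T(*u),.013) for u in [(485,110),(697,31),(742,146),(528,229)]]); print(B.round(4))
B2=np.array([onz(s,S(*u),.013) for u in [(57,540),(55,247),(259,238),(291,530)]])
print(B2.round(4),B.mean(0),B2.mean(0)); 
for Q in (B,B2):
  v=(Q[0]-Q[1]+ (Q[3]-Q[2])) if Q is B else None
# jar, pot top
print("jar",onz(t,(259,148),.068).round(3),"pot",onz(t,(181,176),.058).round(3))
w=d['wrist'];
```

```text
peg [0.5362 0.0063 0.1443] 0.0005
hub [0.5956 0.0794 0.1346] 0.0007
knobtop [0.5571 0.0569 0.1677] 0.0015
stop [0.5672 0.1586 0.0683] 0.0002
mark [0.555  0.1891 0.0577] 0.001
[[0.6085 0.2309 0.013 ]
 [0.6735 0.0564 0.013 ]
 [0.5765 0.0204 0.013 ]
 [0.5103 0.1946 0.013 ]]
[[0.6098 0.2296 0.013 ]
 [0.6764 0.0548 0.013 ]
 [0.5771 0.0176 0.013 ]
 [0.5112 0.1934 0.013 ]] [0.59219244 0.12558238 0.013     ] [0.59361163 0.12384634 0.013     ]
jar [0.746 0.065 0.068] pot [0.688 0.234 0.058]
```

```bash
python3 -m pendant '[[0.16,-0.25,0,0,0,-0.11],[0.16,-0.25,0,0,0,-0.11],[0.16,-0.25,0,0,0,-0.11],[0.16,-0.25,0,0,0,-0.11],[0.16,-0.25,0,0,0,-0.11],[0.16,-0.25,0,0,0,-0.11],[0.16,-0.25,0,0,0,-0.11],[0.16,-0.25,0,0,0,-0.11],[0.16,-0.25,0,0,0,-0.11],[0.16,-0.25,0,0,0,-0.11]]' -0.3
cat > st.py <<'E'
from h import *
import sys
o=ctrl.get_obs(); q=o["eef_rot"]; r=R.from_quat(np.roll(q,-1)).as_matrix()
yaw=np.degrees(np.arctan2(r[1,1],r[0,1]))
print("t",round(o["time_s"],2),"p",o["eef_pos"].round(4),"yaw",yaw.round(1),"z",r[:,2].round(3),"F",o["wrist_force"].round(1),"op",round(o["opening"],2),"q6",o["q"][5].round(2))
A=np.array([.596,.0795]); v=o["eef_pos"][:2]-A; print("polar",np.hypot(*v).round(4),np.degrees(np.arctan2(v[1],v[0])).round(1))
if len(sys.argv)>2:
    rr,th,z=map(float,sys.argv[1:4]); t=np.radians(th); g=np.r_[A+rr*np.array([np.cos(t),np.sin(t)]),z]-o["eef_pos"]; print("norm shift",(g/.2).round(3))
E
python3 st.py .095 -129.6 .2
```

```text
time_s: 1.4
eef_pos: [0.4943, 0.0463, 0.2393]
eef_rot: [-0.0, 0.852, 0.523, 0.0]
wrist_force: [-0.8, 0.4, 0.3]
opening: 0.35
grasp_force: 0.0
t 1.4 p [0.4943 0.0463 0.2393] yaw -26.9 z [ 0.  0. -1.] F [-0.8  0.4  0.3] op 0.35 q6 0.32
polar 0.107 -161.9
norm shift [ 0.206 -0.2   -0.196]
```

```bash
python3 -m pendant '[[0.05,-0.05,0,0,0,-0.036],[0.05,-0.05,0,0,0,-0.036],[0.05,-0.05,0,0,0,-0.036],[0.055,-0.05,0,0,0,-0.036],[0,0,-0.07,0,0,0],[0,0,-0.07,0,0,0],[0,0,-0.06,0,0,0],[0,0,-0.05,0,0,0],[0,0,0,0,0,0],[0,0,0,0,0,0]]' -0.3
python3 st.py .095 -129.6 .12
python3 - <<'E'
from h import *
a=camera("side")["color"][150:270,230:350]; o=ctrl.get_obs(); c=camera("wrist"); b=c["color"]
import pickle; pickle.dump((o,c),open('w1.pkl','wb'))
print(proj(c,[.5354,.0063,.144],o),proj(c,o["eef_pos"]+[0,0,-.008],o))
I=np.zeros((420,800,3),np.uint8); I[:400,:400]=cv2.resize(a,(400,400)); I[:300,400:]=cv2.resize(b,(400,300)); cv2.imwrite('pics/p1.png',I)
E
```

```text
time_s: 2.65
eef_pos: [0.5349, 0.0082, 0.1897]
eef_rot: [0.0, 0.905, 0.426, 0.0]
wrist_force: [-0.3, 0.1, 0.9]
opening: 0.348
grasp_force: 0.0
t 2.65 p [0.5349 0.0082 0.1897] yaw -39.5 z [ 0.001 -0.    -1.   ] F [-0.3  0.1  0.9] op 0.35 q6 0.48
polar 0.0939 -130.6
norm shift [ 0.003 -0.009 -0.348]
[[284.91231538 235.89285754]] [[282.48814797 262.42731049]]
```

View pics/p1.png

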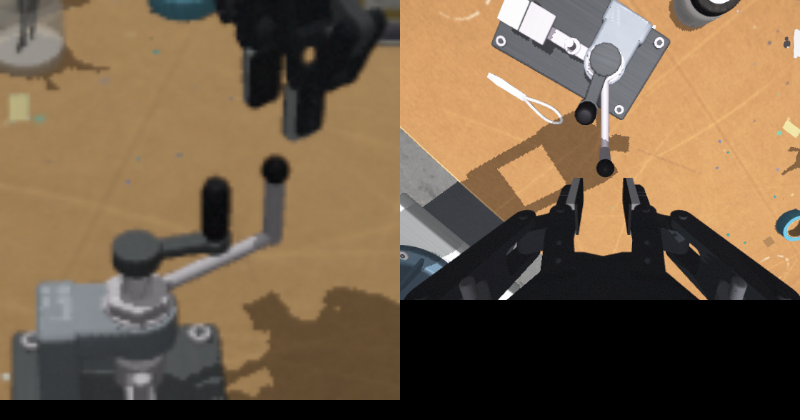

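```bash
python3 -m pendant '[[0,-0.005,-0.06,0,0,0],[0,0,-0.06,0,0,0],[0,0,-0.06,0,0,0],[0,0,-0.06,0,0,0],[0,0,-0.06,0,0,0],[0,0,-0.05,0,0,0],[0,0,0,0,0,0],[0,0,0,0,0,0],[0,0,0,0,0,0],[0,0,0,0,0,0]]' -0.3
cat > arc.py <<'E'
import sys; from h import *
r,a,b,n=map(float,sys.argv[1:5]); t=np.radians(np.linspace(a,b,int(n)+1)); P=r*np.c_[np.cos(t),np.sin(t)]/.2
Q=np.round(P,2 if len(sys.argv)<6 else 3); print((np.diff(Q,axis=0)).round(3).tolist(), "rz", round((b-a)/n/90,4))
E
python3 st.py .095 -129.6 .12;python3 arc.py .095 -130 -64 20 3
```

```text
time_s: 4.0
eef_pos: [0.5349, 0.0071, 0.1197]
eef_rot: [0.0, 0.905, 0.426, 0.0]
wrist_force: [0.4, -1.2, 0.3]
opening: 0.353
grasp_force: 0.0
t 4.0 p [0.5349 0.0071 0.1197] yaw -39.5 z [ 0.001 -0.    -1.   ] F [ 0.4 -1.2  0.3] op 0.35 q6 0.48
polar 0.0947 -130.2
norm shift [ 0.003 -0.004  0.001]
[[0.021, -0.017], [0.023, -0.016], [0.023, -0.014], [0.024, -0.013], [0.025, -0.012], [0.025, -0.01], [0.026, -0.008], [0.026, -0.008], [0.027, -0.005], [0.027, -0.004], [0.027, -0.003], [0.028, -0.001], [0.027, 0.001], [0.027, 0.002], [0.027, 0.004], [0.027, 0.005], [0.027, 0.007], [0.026, 0.008], [0.025, 0.01], [0.025, 0.011]] rz 0.0367
```

```bash
python3 -m pendant '[[0.021,-0.017,0,0,0,0.037],[0.023,-0.016,0,0,0,0.037],[0.023,-0.014,0,0,0,0.037],[0.024,-0.013,0,0,0,0.037],[0.025,-0.012,0,0,0,0.037],[0.025,-0.01,0,0,0,0.037],[0.026,-0.008,0,0,0,0.037],[0.026,-0.008,0,0,0,0.037],[0.027,-0.005,0,0,0,0.037],[0.027,-0.004,0,0,0,0.037]]' -0.3
python3 st.py
```

```text
time_s: 5.25
eef_pos: [0.5836, -0.0144, 0.1194]
eef_rot: [-0.0, 0.744, 0.668, -0.001]
wrist_force: [-2.6, -0.8, 1.7]
opening: 0.354
grasp_force: 1.5
t 5.25 p [ 0.5836 -0.0144  0.1194] yaw -6.1 z [-0.001 -0.    -1.   ] F [-2.6 -0.8  1.7] op 0.35 q6 -0.12
polar 0.0948 -97.5
```

```bash
python3 -m pendant '[[0.027,-0.003,0,0,0,0.037],[0.028,-0.001,0,0,0,0.037],[0.027,0.001,0,0,0,0.037],[0.027,0.002,0,0,0,0.037],[0.027,0.004,0,0,0,0.037],[0.027,0.005,0,0,0,0.037],[0.027,0.007,0,0,0,0.037],[0.026,0.008,0,0,0,0.037],[0.025,0.01,0,0,0,0.037],[0.025,0.011,0,0,0,0.037]]' -0.3
python3 st.py .045 -149.7 .2; python3 -c "
from h import *
c=camera('top'); t=c['color'][205:265,225:305]; cv2.imwrite('pics/t2.png',c['color'])"
```

```text
time_s: 6.5
eef_pos: [0.6372, -0.0065, 0.1195]
eef_rot: [0.0, 0.521, 0.853, -0.001]
wrist_force: [-1.9, -3.6, 1.4]
opening: 0.346
grasp_force: 1.6
t 6.5 p [ 0.6372 -0.0065  0.1195] yaw 27.2 z [-0.001 -0.002 -1.   ] F [-1.9 -3.6  1.4] op 0.35 q6 -0.67
polar 0.0953 -64.4
norm shift [-0.4    0.316  0.403]
```

```bash
python3 -m pendant '[[-0.025,-0.012,0,0,0,0],[0,0,0.08,0,0,0],[0,0,0.15,0,0,0],[0,0,0.2,0,0,0],[-0.06,0.05,0,0,0,0.1],[-0.06,0.05,0,0,0,0.1],[-0.06,0.05,0,0,0,0.1],[-0.06,0.05,0,0,0,0.1],[-0.06,0.05,0,0,0,0.1],[-0.06,0.05,0,0,0,0.1]]' -0.3
python3 -m pendant '[[-0.014,0.02,0,0,0,0.1],[0,0,0,0,0,0.1],[0,0,0,0,0,0.1],[0,0,0,0,0,0.1],[0,0,-0.02,0,0,0.03],[0,0,0,0,0,0],[0,0,0,0,0,0],[0,0,0,0,0,0],[0,0,0,0,0,0],[0,0,0,0,0,0]]' -0.3
python3 st.py .0446 -149.7 .145
python3 - <<'E'
from h import *
o=ctrl.get_obs(); c=camera("wrist"); b=c["color"]; s=camera("side"); a=s["color"][150:270,230:350]
print(proj(c,[.5571,.0569,.168],o))
I=np.zeros((420,800,3),np.uint8); I[:400,:400]=cv2.resize(a,(400,400)); I[:400,400:]=b[10:410,84:484]; cv2.imwrite('pics/p2.png',I)
E
```

```text
time_s: 7.8
eef_pos: [0.5601, 0.0526, 0.2067]
eef_rot: [0.001, 0.076, 0.997, 0.0]
wrist_force: [0.8, 0.1, -0.1]
opening: 0.348
grasp_force: 0.0
time_s: 9.05
eef_pos: [0.5574, 0.0562, 0.2013]
eef_rot: [-0.0, -0.257, 0.966, 0.0]
wrist_force: [0.7, 0.6, -0.5]
opening: 0.351
grasp_force: 0.0
t 9.05 p [0.5574 0.0562 0.2013] yaw 119.7 z [-0.  0. -1.] F [ 0.7  0.6 -0.5] op 0.35 q6 -2.2
polar 0.0451 -148.8
norm shift [ 0.     0.004 -0.282]
[[286.7158663  244.52864012]]
```

View pics/p2.png

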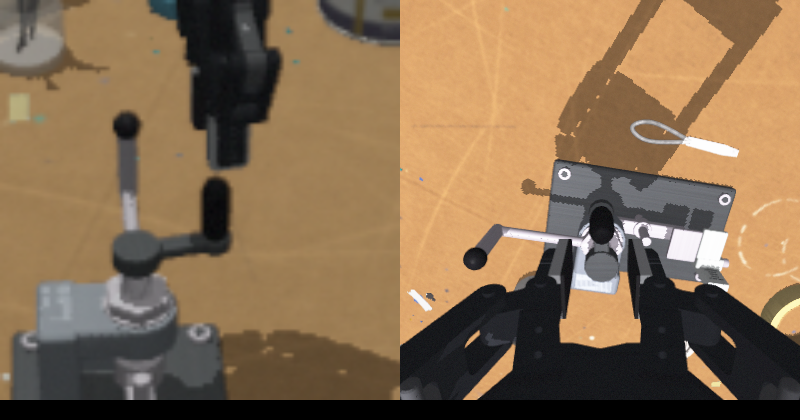

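```bash
python3 -m pendant '[[0,0.004,-0.05,0,0,0],[0,0,-0.05,0,0,0],[0,0,-0.05,0,0,0],[0,0,-0.05,0,0,0],[0,0,-0.05,0,0,0],[0,0,-0.03,0,0,0],[0,0,0,0,0,0],[0,0,0,0,0,0],[0,0,0,0,0,0],[0,0,0,0,0,0]]' -0.3
python3 st.py .045 -149.7 .145;python3 arc.py .045 -149 -329 20 3
```

```text
time_s: 10.4
eef_pos: [0.5576, 0.057, 0.1456]
eef_rot: [0.0, -0.257, 0.966, -0.0]
wrist_force: [-0.1, -0.1, -0.2]
opening: 0.351
grasp_force: 0.0
t 10.4 p [0.5576 0.057  0.1456] yaw 119.8 z [ 0.001 -0.    -1.   ] F [-0.1 -0.1 -0.2] op 0.35 q6 -2.2
polar 0.0445 -149.5
norm shift [-0.003 -0.001 -0.003]
[[-0.016, 0.032], [-0.01, 0.033], [-0.005, 0.035], [0.0, 0.036], [0.006, 0.034], [0.011, 0.034], [0.016, 0.031], [0.021, 0.029], [0.025, 0.024], [0.029, 0.021], [0.032, 0.016], [0.033, 0.01], [0.035, 0.005], [0.036, 0.0], [0.034, -0.006], [0.034, -0.011], [0.031, -0.016], [0.029, -0.021], [0.024, -0.025], [0.021, -0.029]] rz -0.1
```

```bash
python3 -m pendant '[[-0.016,0.032,-0.002,0,0,-0.1],[-0.01,0.033,-0.002,0,0,-0.1],[-0.005,0.035,-0.002,0,0,-0.1],[0,0.036,-0.002,0,0,-0.1],[0.006,0.034,-0.002,0,0,-0.1],[0.011,0.034,-0.002,0,0,-0.1],[0.016,0.031,-0.002,0,0,-0.1],[0.021,0.029,-0.002,0,0,-0.1],[0.025,0.024,-0.002,0,0,-0.1],[0.029,0.021,-0.002,0,0,-0.1]]' -0.3
python3 st.py
```

```text
time_s: 11.65
eef_pos: [0.5728, 0.1188, 0.1415]
eef_rot: [-0.0, 0.504, 0.864, -0.0]
wrist_force: [-0.8, -0.9, 1.0]
opening: 0.35
grasp_force: 0.7
t 11.65 p [0.5728 0.1188 0.1415] yaw 29.5 z [-0.001 -0.    -1.   ] F [-0.8 -0.9  1. ] op 0.35 q6 -0.51
polar 0.0456 120.6
```

```bash
python3 -m pendant '[[0.032,0.016,-0.002,0,0,-0.1],[0.033,0.01,-0.002,0,0,-0.1],[0.035,0.005,-0.002,0,0,-0.1],[0.036,0,-0.002,0,0,-0.1],[0.034,-0.006,-0.002,0,0,-0.1],[0.034,-0.011,-0.002,0,0,-0.1],[0.031,-0.016,-0.002,0,0,-0.1],[0.029,-0.021,-0.002,0,0,-0.1],[0.024,-0.025,-0.002,0,0,-0.1],[0.021,-0.029,-0.002,0,0,-0.1]]' -0.3
python3 st.py
python3 - <<'E'
from h import *; import pickle
s,t=camera("side"),camera("top"); pickle.dump((s,t),open('d3.pkl','wb'))
a=s["color"][260:330,250:310]; b=t["color"][205:265,175:245]
I=np.zeros((600,800,3),np.uint8); A=cv2.resize(a,None,fx=8,fy=8,interpolation=cv2.INTER_CUBIC);B=cv2.resize(b,None,fx=4.5,fy=4.5,interpolation=cv2.INTER_CUBIC)
I[:A.shape[0],:480]=A; I[:B.shape[0],485:800]=B[:,:315]; cv2.imwrite('pics/p3.png',I)
E
```

```text
time_s: 12.9
eef_pos: [0.6348, 0.1043, 0.1373]
eef_rot: [-0.001, 0.967, 0.254, 0.0]
wrist_force: [0.3, 3.8, 1.3]
opening: 0.353
grasp_force: 1.2
t 12.9 p [0.6348 0.1043 0.1373] yaw -60.5 z [ 0.     0.001 -1.   ] F [0.3 3.8 1.3] op 0.35 q6 1.03
polar 0.0461 32.5
```

View pics/p3.png

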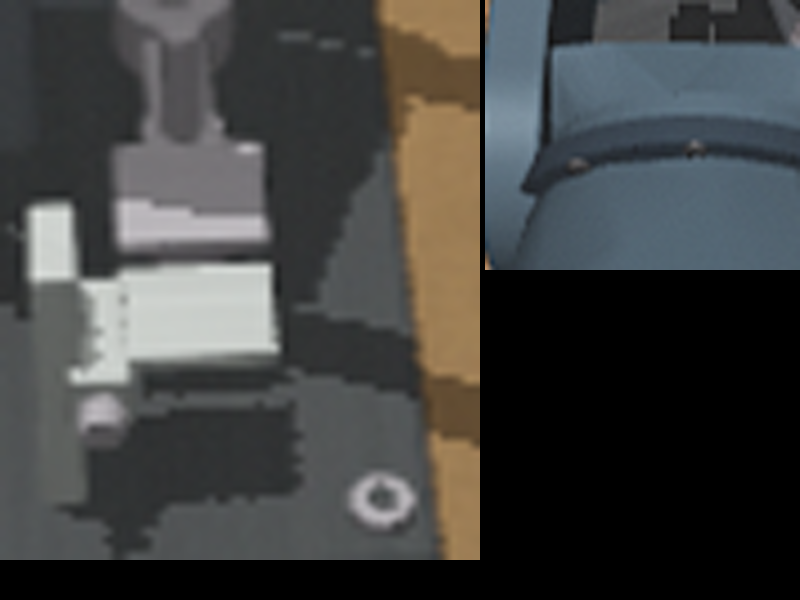

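```bash
cat > pl.py <<'E'
from h import *
A=np.array([.596,.0795,0]); a=np.radians(20.4); ux=np.array([np.cos(a),np.sin(a),0]); uy=np.array([-np.sin(a),np.cos(a),0])
def onplane(c,uv,y,obs=None):
    o,d=ray(c,uv,obs); s=(y-(o-A)@uy)/(d@uy); p=o+s*d; return np.array([(p-A)@ux,p[2]])
E
python3 - <<'E'
from pl import *; import pickle
s,t=pickle.load(open('d3.pkl','rb')); d=pickle.load(open('d0.pkl','rb'))
S=lambda x,y:(250+(x+.5)/8-.5,260+(y+.5)/8-.5)
for n,uv,y in [("s bl",(112,145),.07),("s br",(262,143),.07),("s fl",(116,245),.1),("s fr",(268,241),.1),("m bl",(118,270),.105),("m br",(273,263),.105),("m fl",(130,362),.131),("m fr",(279,355),.131)]:
    print(n,(onplane(s,S(*uv),y)*1e3).round(1))
S=lambda x,y:(225+(x+.5)/4-.5,190+(y+.5)/4-.5)
for n,uv,y in [("0s bl",(156,343),.07),("0s br",(231,340),.07),("0s fl",(159,390),.1),("0s fr",(234,387),.1),("m bl",(164,416),.105),("m br",(236,411),.105)]:
    print(n,(onplane(d["side"],S(*uv),y)*1e3).round(1))
E
```

```text
s bl [18.2 62.8]
s br [-16.1  61.2]
s fl [18.4 62.7]
s fr [-15.6  61.8]
m bl [18.1 60.1]
m br [-16.4  60.1]
m fl [16.5 59.8]
m fr [-16.   59.8]
0s bl [17.9 69. ]
0s br [-16.2  68.8]
0s fl [17.6 70.8]
0s fr [-15.7  70.6]
m bl [15.8 59.1]
m br [-16.3  60.3]
```

```bash
python3 arc.py .045 32 -13 5 3; python3 st.py .045 32.5 .1373
```

```text
[[0.016, -0.031], [0.011, -0.034], [0.006, -0.034], [0.0, -0.036], [-0.005, -0.035]] rz -0.1
t 13.0 p [0.635  0.1033 0.1374] yaw -60.3 z [ 0.  0. -1.] F [ 0.  -0.2  0.4] op 0.35 q6 1.03
polar 0.0457 31.4
norm shift [-0.005  0.002 -0.   ]
```

```bash
python3 -m pendant '[[0.015,-0.031,-0.002,0,0,-0.1],[0.01,-0.034,-0.002,0,0,-0.1],[0.005,-0.034,-0.002,0,0,-0.1],[-0.001,-0.036,-0.002,0,0,-0.1],[-0.005,-0.034,-0.002,0,0,-0.1],[0,0,0,0,0,0],[0.003,0.014,0,0,0,0.04],[0.003,0.014,0,0,0,0.04],[0,0,0.1,0,0,0],[0,0,0.25,0,0,0]]' -0.3
python3 st.py
python3 - <<'E'
from pl import *
# candidate wrist-cam pose: camera looking along -uy at plates centre
o=ctrl.get_obs(); w=camera("wrist"); H=np.array(w["hand_eye"])
tgt=A+uy*.102+np.array([0,0,.06])
for tilt in (0,15,25,35):   # extra tilt of tool, camera toward +uy side
    # tool x = +uy horizontally (camera is at +x tool), z down; then rotate so camera looks lower
    z=np.array([0,0,-1.]); X=uy; Y=np.cross(z,X); M=np.c_[X,Y,z]
    # optical axis in tool: (-.309,0,.951): looks toward -x
    M=R.from_rotvec(-np.cross(z,-X)*0+np.cross(z,-X)*np.radians(tilt)).as_matrix()@M
    C=M@H[:3,:3]; cam=tgt-C[:,2]*.17; tcp=cam-M@H[:3,3]
    print(tilt,"optical",C[:,2].round(2),"tcp",tcp.round(3),"z",M[:,2].round(2),"yaw",np.degrees(np.arctan2(M[1,1],M[0,1])).round(1))
E
```

```text
time_s: 14.25
eef_pos: [0.6388, 0.0753, 0.2043]
eef_rot: [0.0, 0.998, -0.069, -0.003]
wrist_force: [1.6, -0.3, 0.3]
opening: 0.354
grasp_force: 0.0
t 14.25 p [0.6388 0.0753 0.2043] yaw -97.9 z [-0.006  0.    -1.   ] F [ 1.6 -0.3  0.3] op 0.35 q6 1.64
polar 0.043 -5.6
0 optical [ 0.11 -0.29 -0.95] tcp [0.569 0.149 0.088] z [ 0.  0. -1.] yaw 20.4
15 optical [ 0.19 -0.51 -0.84] tcp [0.566 0.157 0.094] z [ 0.09 -0.24 -0.97] yaw 20.4
25 optical [ 0.24 -0.64 -0.73] tcp [0.564 0.163 0.096] z [ 0.15 -0.4  -0.91] yaw 20.4
35 optical [ 0.28 -0.75 -0.6 ] tcp [0.562 0.169 0.098] z [ 0.2  -0.54 -0.82] yaw 20.4
```

```bash
python3 -m pendant '[[-0.058,0.1,0.02,0,0,0.115],[-0.058,0.1,0.02,0,0,0.115],[-0.058,0.1,0,0,0,0.115],[-0.058,0.1,0,0,0,0.115],[-0.058,0.1,0,0,0,0.115],[-0.058,0.1,0,0,0,0.115],[-0.058,0.1,0,0,0,0.115],[-0.058,0.1,0,0,0,0.115],[-0.058,0.1,0,0,0,0.115],[-0.058,0.1,0,0,0,0.115]]' -0.3
python3 -m pendant '[[0,0,-0.1,0,0,0.08],[0,0,-0.1,0,0,0.08],[0,0,-0.12,0,0,0],[0,0,-0.12,0,0,0],[0,0,-0.1,0,0,0],[0,0,0,0,0,0],[0,0,0,0,0,0],[0,0,0,0,0,0],[0,0,0,0,0,0],[0,0,0,0,0,0]]' -0.3
python3 st.py
cat > look.py <<'E'
from pl import *; import pickle,sys
o=ctrl.get_obs(); w=camera("wrist"); s=camera("side"); pickle.dump((o,w,s),open(sys.argv[1]+'.pkl','wb'))
P=A+uy*.105+[0,0,.06]; u,v=proj(w,P,o)[0]; print(u,v); u0=max(0,int(u)-40); v0=max(0,int(v)-40); print("origin",u0,v0)
a=cv2.resize(w["color"][v0:v0+75,u0:u0+80],None,fx=8,fy=8,interpolation=cv2.INTER_CUBIC); cv2.imwrite(f'pics/{sys.argv[1]}.png',a)
E
python3 look.py w4
```

```text
time_s: 15.55
eef_pos: [0.5247, 0.2759, 0.2151]
eef_rot: [0.001, 0.67, 0.743, 0.001]
wrist_force: [0.4, -0.5, 0.4]
opening: 0.351
grasp_force: 0.0
time_s: 16.8
eef_pos: [0.5249, 0.2752, 0.1057]
eef_rot: [0.0, 0.575, 0.818, 0.0]
wrist_force: [-0.2, -0.6, -0.3]
opening: 0.349
grasp_force: 0.0
t 16.8 p [0.5249 0.2752 0.1057] yaw 19.9 z [ 0.001  0.    -1.   ] F [-0.2 -0.6 -0.3] op 0.35 q6 -0.06
polar 0.2083 110.0
283.624248249287 355.8411173598801
origin 243 315
```

View pics/w4.png

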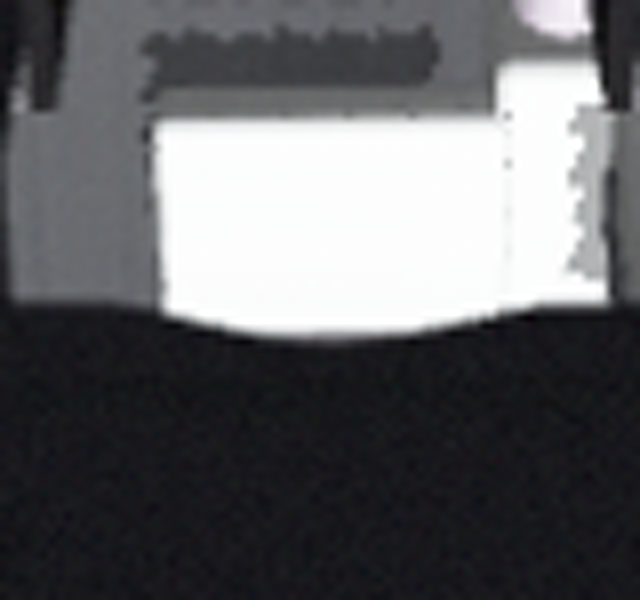

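The frame shows only the marker plate: its top's back edge is at about row 330 and the gripper hides the stop plate. I'll raise and tilt the tool for a view of both.

```bash
python3 -m pendant '[[0,0,0.09,0,0,0],[0,0,0.09,0,0,0],[0,0,0.09,-0.078,-0.029,0],[0.005,-0.02,0.08,-0.078,-0.029,0],[0.005,-0.02,0,-0.078,-0.029,0],[0,0,0,-0.078,-0.029,0],[0,0,0,0,0,0],[0,0,0,0,0,0],[0,0,0,0,0,0],[0,0,0,0,0,0]]' -0.3
python3 st.py; python3 look.py w5
```

```text
time_s: 18.15
eef_pos: [0.5272, 0.2665, 0.1759]
eef_rot: [0.213, 0.556, 0.79, -0.146]
wrist_force: [-0.4, 0.6, -0.0]
opening: 0.348
grasp_force: 0.0
t 18.15 p [0.5272 0.2665 0.1759] yaw 19.8 z [ 0.174 -0.467 -0.867] F [-0.4  0.6 -0. ] op 0.35 q6 0.35
polar 0.1993 110.2
283.90085755550035 216.10727356412528
origin 243 176
```

View pics/w5.png

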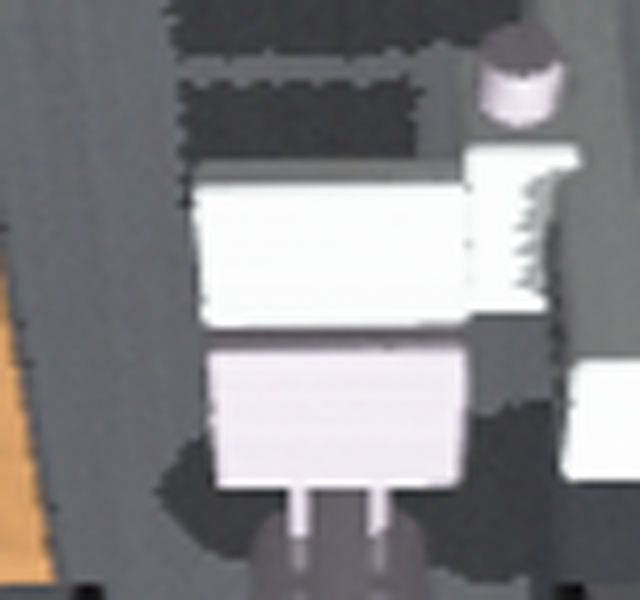

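The tilted view shows both plates: the marker top spans crop rows 185–326 and the stop top 348–487, with a dark gap between them. Next I'll measure the edges to sub-pixel.

```bash
cat > edge.py <<'E'
from pl import *; import pickle,sys
o,w,s=pickle.load(open(sys.argv[1]+'.pkl','rb')); u0,v0=int(sys.argv[2]),int(sys.argv[3]); g=cv2.cvtColor(w["color"],cv2.COLOR_BGR2GRAY).astype(float)
def cross(col,guess,up):
    best=None
    for r in range(int(guess)-4,int(guess)+5):
        a,b=g[r,col],g[r+1,col]
        if (b>a if up else a>b):
            if best is None or abs(b-a)>best[1]: best=(r,abs(b-a))
    r=best[0]; lo,hi=g[r-2,col],g[r+3,col]; m=(lo+hi)/2
    for k in range(r-2,r+3):
        if (g[k,col]-m)*(g[k+1,col]-m)<=0: return k+(m-g[k,col])/(g[k+1,col]-g[k,col])
rows=list(map(float,sys.argv[4:8]))
for n,row,y,up in zip(["m front","m back","s front","s back"],rows,[.131,.105,.1,.07],[1,0,1,0]):
    zs=[];vs=[]
    for X in range(230,445,8):
        c=u0+X//8; v=cross(c,v0+row/8,up)
        if v: zs.append(onplane(w,(c,v),y,o)[1]*1e3); vs.append(v)
    print(n,"row",np.median(vs).round(2),"z",np.median(zs).round(2),"+-",np.std(zs).round(2))
E
python3 edge.py w5 243 176 184 325 348 487
```

```text
m front row 198.58 z 60.13 +- 0.04
m back row 216.2 z 60.13 +- 0.2
s front row 219.3 z 60.07 +- 0.09
s back row 236.51 z 60.01 +- 0.11
```

```bash
python3 -m pendant '[[0,0,0.1,0.078,0.029,0],[0,0,0.1,0.078,0.029,0],[0,0,0.04,0.078,0.029,0],[0.06,-0.16,0,0.078,0.029,0],[0.06,-0.16,0,0,0,0],[0.06,-0.16,0,0,0,0],[0.06,-0.18,0,0,0,0],[0.06,-0.18,0,0,0,0],[0.06,-0.18,0,0,0,0],[0.06,-0.18,0,0,0,0]]' -0.3
python3 st.py .095 -69.7 .19
```

```text
time_s: 19.5
eef_pos: [0.6109, 0.0257, 0.2234]
eef_rot: [0.0, 0.575, 0.818, 0.0]
wrist_force: [0.2, 0.8, -0.0]
opening: 0.35
grasp_force: 0.0
t 19.5 p [0.6109 0.0257 0.2234] yaw 19.8 z [ 0.  0. -1.] F [ 0.2  0.8 -0. ] op 0.35 q6 -0.5
polar 0.0558 -74.5
norm shift [ 0.09  -0.176 -0.167]
```

```bash
python3 -m pendant '[[0.045,-0.09,0,0,0,0],[0.045,-0.086,0,0,0,0],[0,0,-0.08,0,0,0],[0,0,-0.08,0,0,0],[0,0,0,0,0,0],[0,0,0,0,0,0],[0,0,0,0,0,0],[0,0,0,0,0,0],[0,0,0,0,0,0],[0,0,0,0,0,0]]' -0.3
python3 st.py .095 -69.7 .12
python3 - <<'E'
from h import *
o=ctrl.get_obs(); c=camera("wrist"); g=c["color"]; t=np.radians(-69.7)
print(proj(c,[.596+.095*np.cos(t),.0795+.095*np.sin(t),.144],o)); cv2.imwrite('pics/w6.png',g[130:350,180:400])
E
```

```text
time_s: 20.75
eef_pos: [0.6287, -0.0081, 0.1914]
eef_rot: [0.0, 0.575, 0.818, 0.0]
wrist_force: [0.1, -0.8, -0.7]
opening: 0.351
grasp_force: 0.0
t 20.75 p [ 0.6287 -0.0081  0.1914] yaw 19.9 z [ 0. -0. -1.] F [ 0.1 -0.8 -0.7] op 0.35 q6 -0.55
polar 0.0935 -69.5
norm shift [ 0.001 -0.007 -0.357]
[[283.98719154 235.10452403]]
```

View pics/w6.png

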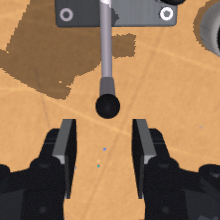

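```bash
python3 -m pendant '[[0,-0.007,-0.06,0,0,0],[0,0,-0.06,0,0,0],[0,0,-0.06,0,0,0],[0,0,-0.06,0,0,0],[0,0,-0.06,0,0,0],[0,0,-0.057,0,0,0],[0,0,0,0,0,0],[0,0,0,0,0,0],[0,0,0,0,0,0],[0,0,0,0,0,0]]' -0.3
python3 st.py;python3 arc.py .095 -69.6 -132.6 20 3
```

```text
time_s: 22.05
eef_pos: [0.629, -0.0095, 0.1204]
eef_rot: [0.0, 0.575, 0.818, 0.0]
wrist_force: [-0.3, -0.3, 0.5]
opening: 0.351
grasp_force: 0.0
t 22.05 p [ 0.629  -0.0095  0.1204] yaw 19.9 z [ 0.001 -0.    -1.   ] F [-0.3 -0.3  0.5] op 0.35 q6 -0.55
polar 0.0949 -69.7
[[-0.025, -0.009], [-0.025, -0.007], [-0.026, -0.005], [-0.026, -0.005], [-0.025, -0.002], [-0.027, -0.002], [-0.026, 0.0], [-0.026, 0.002], [-0.026, 0.003], [-0.025, 0.004], [-0.026, 0.006], [-0.025, 0.007], [-0.025, 0.008], [-0.024, 0.01], [-0.024, 0.011], [-0.022, 0.013], [-0.023, 0.013], [-0.021, 0.015], [-0.021, 0.016], [-0.02, 0.017]] rz -0.035
```

```bash
python3 -m pendant '[[-0.025,-0.009,0,0,0,-0.035],[-0.025,-0.007,0,0,0,-0.035],[-0.026,-0.005,0,0,0,-0.035],[-0.026,-0.005,0,0,0,-0.035],[-0.025,-0.002,0,0,0,-0.035],[-0.027,-0.002,0,0,0,-0.035],[-0.026,0,0,0,0,-0.035],[-0.026,0.002,0,0,0,-0.035],[-0.026,0.003,0,0,0,-0.035],[-0.025,0.004,0,0,0,-0.035]]' -0.3
python3 st.py
python3 -m pendant '[[-0.026,0.006,0,0,0,-0.035],[-0.025,0.007,0,0,0,-0.035],[-0.025,0.008,0,0,0,-0.035],[-0.024,0.01,0,0,0,-0.035],[-0.024,0.011,0,0,0,-0.035],[-0.022,0.013,0,0,0,-0.035],[-0.023,0.013,0,0,0,-0.035],[-0.021,0.015,0,0,0,-0.035],[-0.021,0.016,0,0,0,-0.035],[-0.02,0.017,0,0,0,-0.035]]' -0.3
python3 st.py; python3 arc.py .095 -132.6 -136 5 3
```

```text
time_s: 23.3
eef_pos: [0.578, -0.0134, 0.1205]
eef_rot: [0.001, 0.776, 0.631, 0.001]
wrist_force: [2.6, 1.6, -0.0]
opening: 0.352
grasp_force: 1.2
t 23.3 p [ 0.578  -0.0134  0.1205] yaw -11.7 z [ 0.002  0.    -1.   ] F [ 2.6  1.6 -0. ] op 0.35 q6 -0.02
polar 0.0946 -101.0
time_s: 24.55
eef_pos: [0.5323, 0.0093, 0.1207]
eef_rot: [0.001, 0.918, 0.397, 0.001]
wrist_force: [4.4, -0.8, -1.3]
opening: 0.349
grasp_force: 1.6
t 24.55 p [0.5323 0.0093 0.1207] yaw -43.2 z [ 0.003 -0.001 -1.   ] F [ 4.4 -0.8 -1.3] op 0.35 q6 0.55
polar 0.0948 -132.2
[[-0.004, 0.004], [-0.004, 0.004], [-0.004, 0.004], [-0.004, 0.004], [-0.004, 0.004]] rz -0.0076
```

Creep onto the hard stop while watching the force.

```bash
python3 -m pendant '[[-0.005,0.005,0,0,0,0],[-0.005,0.005,0,0,0,0],[-0.005,0.005,0,0,0,0],[-0.005,0.005,0,0,0,0],[0,0,0,0,0,0],[0,0,0,0,0,0],[0,0,0,0,0,0],[0,0,0,0,0,0],[0,0,0,0,0,0],[0,0,0,0,0,0]]' -0.3
python3 st.py
```

```text
time_s: 25.8
eef_pos: [0.5305, 0.0108, 0.1208]
eef_rot: [0.003, 0.917, 0.398, 0.003]
wrist_force: [13.3, -10.6, -8.0]
opening: 0.346
grasp_force: 8.3
t 25.8 p [0.5305 0.0108 0.1208] yaw -43.1 z [ 0.008 -0.004 -1.   ] F [ 13.3 -10.6  -8. ] op 0.35 q6 0.55
polar 0.0949 -133.7
```

```bash
python3 -m pendant '[[0.02,-0.017,0,0,0,0],[0.02,-0.017,0,0,0,0],[0,0,0,0,0,0],[0,0,0.1,0,0,0],[0,0,0.2,0,0,0],[0,0,0.2,0,0,0],[-0.05,0.16,0,0,0,0.1],[-0.05,0.16,0,0,0,0.1],[-0.05,0.16,0,0,0,0.1],[-0.05,0.16,0,0,0,0.1]]' -0.3
python3 st.py
python3 - <<'E'
o=[.5257,.2675,.176]
from h import *
print(((np.array(o)-ctrl.get_obs()["eef_pos"])/.2).round(3))
E
```

```text
time_s: 27.05
eef_pos: [0.4941, 0.136, 0.2198]
eef_rot: [-0.0, 0.748, 0.664, -0.0]
wrist_force: [0.3, -0.0, 0.2]
opening: 0.348
grasp_force: 0.0
t 27.05 p [0.4941 0.136  0.2198] yaw -6.8 z [-0.001  0.    -1.   ] F [ 0.3 -0.   0.2] op 0.35 q6 0.16
polar 0.1165 151.0
[ 0.158  0.658 -0.219]
```

```bash
python3 -m pendant '[[0.03,0.13,0,0,0,0.1],[0.03,0.13,0,0,0,0.1],[0.03,0.13,-0.03,0,0,0.1],[0.03,0.13,-0.05,-0.078,-0.029,0],[0.03,0.14,-0.05,-0.078,-0.029,0],[0.01,0,-0.05,-0.078,-0.029,0],[0,0,-0.04,-0.078,-0.029,0],[0,0,0,0,0,0],[0,0,0,0,0,0],[0,0,0,0,0,0]]' -0.3
python3 st.py; python3 look.py w7
python3 - <<'E'
from h import *; import pickle
o,w,s=pickle.load(open('w7.pkl','rb')); t=camera("top")
a=cv2.imread('pics/w7.png')[:560]; b=cv2.resize(t["color"][195:255,235:305],None,fx=3,fy=3)
c=cv2.resize(s["color"][190:270,225:335],None,fx=1.4,fy=1.4)
a=cv2.resize(a,(560,490)); I=np.zeros((500,800,3),np.uint8); I[:490,:560]=a; I[:180,570:780]=b; I[190:190+c.shape[0],570:570+c.shape[1]]=c; cv2.imwrite('pics/p7.png',I)
E
python3 edge.py w7 243 176 184 325 348 487
```

```text
time_s: 28.3
eef_pos: [0.5279, 0.2661, 0.1771]
eef_rot: [0.213, 0.556, 0.79, -0.146]
wrist_force: [-0.4, 0.8, 1.7]
opening: 0.349
grasp_force: 0.0
t 28.3 p [0.5279 0.2661 0.1771] yaw 19.8 z [ 0.174 -0.467 -0.867] F [-0.4  0.8  1.7] op 0.35 q6 0.35
polar 0.1987 110.1
283.30234052518915 214.92080375459935
origin 243 174
m front row 197.45 z 60.3 +- 0.04
m back row 214.75 z 59.9 +- 0.27
s front row 218.34 z 60.48 +- 0.3
s back row 235.51 z 60.07 +- 1.41
```

View pics/p7.png

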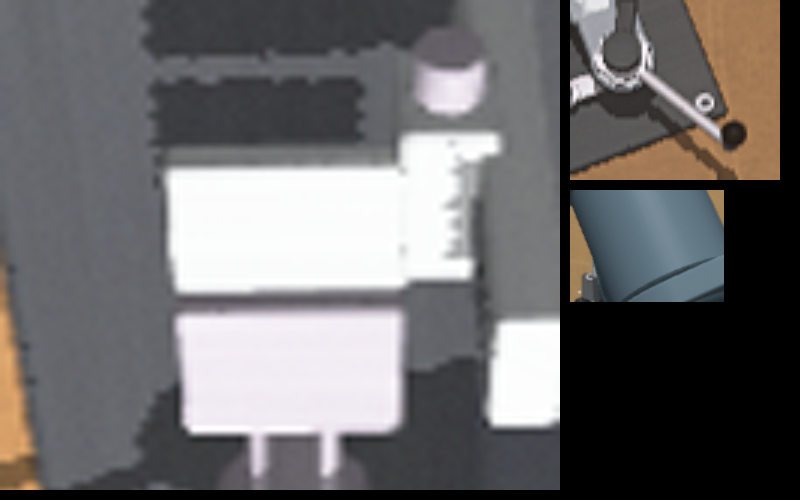

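The plates are still level, within about 0.3 mm. The peg is back at top-view pixel (289,240), its tight starting position, so I'm handing in.

```bash
python3 -c "
from bench import ctrl
print(ctrl.hand_in())"
```

```text
the job is handed in; nothing more can be done
None
```

The job is handed in: I loosened the jam nut, cranked the stop plate level with the marker (within about 0.3 mm by the wrist camera) and pushed the lever back to its hard stop (17 N, peg at its starting position), at 28 s of the 64 s allowed; the pot and jar were never approached, though I took no final picture of them.

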